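# Walk the die block round to its fence

## Task

Without gripping, lifting or tipping the heavy die block, walk it round on the steel bench plate with pushes at one corner and then another, until one of its two brass-faced long sides looks squarely at the blue fence while the block is still standing well clear of it. Then push it straight up so that the whole of that brass side sits flush against the fence, and leave it there. Keep the block wholly on the plate throughout, and do not disturb the punch, tin, hammer and jars around it.

Things in the scene. Friction and masses are not known exactly. Their poses are not given: they have to be found in the camera images.
- die_center (a point): Centre, half-way up, of the loose aluminium die block: 94 (its x) by 120 (its y) by 30 mm high, about 0.9 kg, held only by friction on the plate. The two long sides, facing its +x and -x, are brass (brass strips along the top edges); the short ends are bare. Round dark sockets on top. It starts 45 to 90 degrees from square; either brass side will do, so the shorter way round varies.
- plate: Fixed dark steel bench plate, 260 mm (its x) by 420 mm (its y), 8 mm thick, lying on the bench; origin at the centre of its underside, so its top is 8 mm above that. The blue fence is fixed along its +x edge, the side away from the robot.
- fence_face (a point): Middle of the face of the blue fence that looks at the block, 118 mm from the plate's centre along plate +x, 13 mm above the plate's top. The fence is a fixed bar 260 mm long (along y), 12 mm thick, 26 mm high. Axes as the plate's: +x points into the fence. When the block is seated its centre is at x = -47 mm in these axes.
- punch: Steel doming punch standing on a near corner of the plate, 26 mm across at most, 68 mm high; origin at its foot. Leave alone.
- tin: Small red tin standing on the other near corner of the plate, 40 mm across, 30 mm high; origin at its foot. Leave alone.
- hammer: Hammer, 260 mm long, lying on the bench to the right of the plate. Leave alone.
- bead_jar: Glass jar with a blue band, 64 mm across, 100 mm high, on the bench to the left; origin at its foot. Leave alone.
- amber_jar: Amber glass jar, 60 mm across, 85 mm high, on the bench to the left; origin at its foot. Leave alone.
Things that resemble listed ones, but are neither listed nor needed, are in the scene too. Leave any pink look-alike of the part that bears die_center alone.

How it is judged:
By the outcome, as a careful person would: the job done as asked, in the order asked, and still so for the second after the job is handed in, with the robot touching nothing.
It also fails if it takes over 72 s, if anything falls off the work surface, if the arm or the gripper's body presses on something with over 40 N, if the wrist force passes 120 N, or if a joint passes its speed limit or range.

## Robot

A 7-joint arm with a two-finger parallel gripper is mounted at the origin on the work surface. World frame = base frame: x ahead of the robot, y to its left, z up, the work surface at z = 0. Lengths are in mm, angles in rad, forces in N, time in s.
With the tool pointing down it reaches from about 425 to 925 mm from the base axis. Payload 6.8 kg.
Tool frame: the origin (TCP) lies between the finger pads; the fingertips stand 19 mm ahead of it and the grasp point (between the pads) is the TCP (arm.nose_length is the distance from the TCP to the fingertips, in mm); z points along the fingers, y is the line along which they close (so a half turn about z gives the same grasp; the last joint's range is limited). The gripper opens to 88 mm and grips with 3 to 60 N. Pads are 20 mm wide; open, the fingers measure 115 mm over their backs; the gripper's body (75 mm by 178 mm) begins 61 mm behind the grasp point.
Start: joints at [1.069, 0.477, 0.022, 1.555, -0.011, 1.109, -0.083], TCP at [259.008, -623.348, 214.164] pointing down, gripper open.
Joint ranges: [-2.96, 2.96], [-0.34, 2.1], [-1.41, 1.46], [0.24, 2.44], [-1.37, 4.51], [0.17, 1.92], [-2.96, 2.96]. Speed limits (rad/s): [2.39, 2.39, 3.14, 3.14, 3.14, 3.14, 3.14].

## Interface

Orientations are given as a unit quaternion [x, y, z, w].
In Python, from cell import arm gives the robot as it stands. Calls block until the motion is done:
- arm.movep(position, orientation): joint-space move of the TCP to a pose.
- arm.line_to(position, vel=150, rot=None, max_force=None): straight line of the TCP; rot=None keeps the orientation; vel is the mean speed in mm/s. With max_force (N) it stops when the force on the tool has changed by that much, and returns True; else False.
- arm.set_joints(angles): joint-space move.
- arm.move_gripper(opening, force=None): opening from 0.0 (shut) to 1.0 (fully open); force is the grip in N (None keeps the last); returns when the fingers have stopped.
- arm.wait(seconds).
- arm.ik(position, orientation): joint angles nearest the present ones, or None.
- arm.read_state(): the state.
- arm.read_camera(name): name is "side" or "top" or "wrist"; returns a dict with "img" (384x512x3 uint8, red, green, blue), "range_z" (384x512 float32, mm along the optical axis (not along the pixel's ray), 0 where there is no reading), "fovy" (degrees; the focal length in pixels is half the picture's height over the tangent of half this angle, whatever the lens; pixels are square), "cx", "cy" (the principal point, pixels), "view" (4x4, takes a point from world to camera coordinates). Camera axes: x right, y down, z forward; pixel columns grow to the right and rows downward; lengths in mm; the calibration is good to about 2 mm. A picture is of the moment at which its call begins.
A pose or a line that the arm cannot do raises arm.PlanningError and nothing moves.
- arm.job_done(): hands the job in; it is judged then, once.
The state is a dict: "clock": time; "joints": joint angles; "qd": joint speeds; "effort": joint torques, N m; "eef_pos": TCP position; "tool_rot": TCP orientation; "wrist_force": force on the tool from outside, world axes, zero at the start; "wrist_torque": the same for the moment, N m; "opening": opening from 0.0 (shut) to 1.0 (fully open); "gripper_force": force on a finger pad.
Only numpy, scipy, OpenCV 4.12 (cv2) and the standard library are available. Lean on these libraries where they do the work, as an engineer would, in place of code of your own. Each camera call takes 0.05 s, during which the arm holds its last target. There are 200 camera calls.

## Working session

There is one attempt and no reset: what is moved stays moved. The work goes in short steps, each a Python script; the robot and the scene stay as the last script left them, time stands still between calls to the robot, and variables do not carry over. Pictures are saved under pics/ and viewed, at most 10 in all, crops included, and the job is handed in when it is done.

```bash
mkdir -p pics; cat > h.py <<'E'
import numpy as np, cv2
from cell import arm
def cam(n): return arm.read_camera(n)
def save(c,f): cv2.imwrite('pics/'+f,c['img'][:,:,::-1])
def foc(c): return c['img'].shape[0]/2/np.tan(np.radians(c['fovy'])/2)
def ray(c,px,z):
    px=np.atleast_2d(np.asarray(px,float)); f=foc(c)
    d=np.c_[(px[:,0]-c['cx'])/f,(px[:,1]-c['cy'])/f,np.ones(len(px))]
    R=np.array(c['view'])[:3,:3]; t=np.array(c['view'])[:3,3]
    o=-R.T@t; w=d@R
    return o+w*((z-o[2])/w[:,2])[:,None]
def cloud(c):
    f=foc(c); Z=c['range_z']; v,u=np.mgrid[:Z.shape[0],:Z.shape[1]]
    P=np.stack([(u-c['cx'])/f*Z,(v-c['cy'])/f*Z,Z],-1)
    R=np.array(c['view'])[:3,:3]; t=np.array(c['view'])[:3,3]
    return (P-t)@R
E
python3 - <<'E'
from h import *
s=arm.read_state(); print(s)
for n in('top','side'):
    c=cam(n); save(c,n+'0.png'); print(n,c['fovy'],c['cx'],c['cy'],np.array(c['view']).round(3).tolist()); np.savez(n+'0.npz',**c)
E
```

```text
{'clock': 0.0, 'joints': array([ 1.06888665,  0.47779521,  0.02237836,  1.55641341, -0.01148037,
        1.10932577, -0.08308532]), 'qd': array([ 1.72769479e-05, -1.75218538e-03, -4.78332179e-05, -4.49090764e-04,
       -6.86269989e-04, -1.94632475e-03,  4.72434459e-04]), 'effort': array([ 1.84165365e-04, -5.82858217e+01,  1.53450876e+00, -2.72614270e+01,
       -5.42530732e-02,  1.69578317e-02,  2.20254342e-04]), 'eef_pos': array([ 258.72685828, -622.7859008 ,  213.20185638]), 'tool_rot': array([ 9.80675306e-01,  1.95640289e-01, -2.59751012e-04, -8.68565402e-04]), 'wrist_force': array([ 0.70755318,  0.98673828, -0.87692705]), 'wrist_torque': array([ 0.01888616, -0.01465524,  0.03685961]), 'gripper_force': 0.0, 'opening': 0.9994637169711632}
top 50.0520335341984 253.6971068352565 189.21840902832997 [[-0.009, -1.0, -0.011, 30.562], [-0.999, 0.01, -0.043, 560.505], [0.043, 0.01, -0.999, 1348.486], [0.0, 0.0, 0.0, 1.0]]
side 46.27207585464933 257.4772941435231 187.99606245409024 [[-0.813, -0.583, 0.018, 496.106], [-0.376, 0.5, -0.781, 264.185], [0.446, -0.641, -0.625, 1035.524], [0.0, 0.0, 0.0, 1.0]]
```

View pics/top0.png

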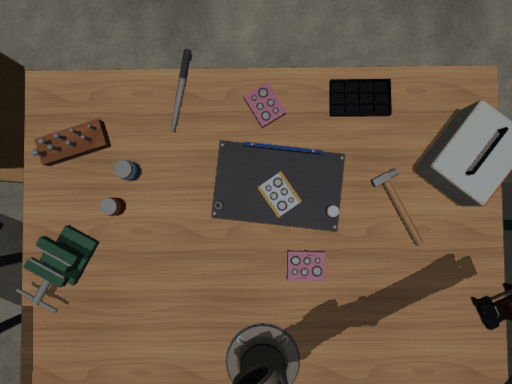

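View pics/side0.png

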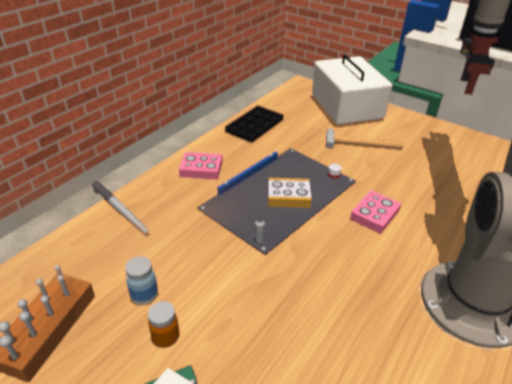

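The top view shows the plate (centre ~(279,186)), blue fence (245–320, 148), die block (279,194), punch (219,205) and tin (333,211). The side view shows the brass strips on the block's long sides.

```bash
cat >> h.py <<'E'
def block(c, roi=None, zt=38):
    """top face rect of the block: returns centre xy and rectangle (w,h,angle) from the depth cloud + colour"""
    P=cloud(c); im=c['img'].astype(int)
    return P,im
E
python3 - <<'E'
from h import *
d=dict(np.load('top0.npz')); img=d['img']; P=cloud(d)
hsv=cv2.cvtColor(img,cv2.COLOR_RGB2HSV)
roi=np.zeros(img.shape[:2],np.uint8); roi[130:235,200:355]=1
print('plate z',np.median(P[200:220,230:250,2]),'bench',np.median(P[235:245,180:200,2]),'blk',np.median(P[190:196,276:282,2]))
fen=((hsv[...,0]>100)&(hsv[...,0]<125)&(hsv[...,1]>140)&(hsv[...,2]>60)&(roi>0)).astype(np.uint8)
v,u=np.nonzero(fen); r=cv2.minAreaRect(ray(d,np.c_[u,v],34)[:,:2].astype(np.float32)); print('fence',len(u),r,cv2.boxPoints(r).round(0).tolist())
pl=((img.max(2)<95)&(hsv[...,1]<90)&(roi>0)).astype(np.uint8)
v,u=np.nonzero(cv2.morphologyEx(pl,cv2.MORPH_OPEN,np.ones((3,3))));r=cv2.minAreaRect(ray(d,np.c_[u,v],8)[:,:2].astype(np.float32)); print('plate',r,cv2.boxPoints(r).round(0).tolist())
bl=((img.max(2)>120)&(roi>0)); bl[:165]=0; bl=bl.astype(np.uint8)
n,l,s,cc=cv2.connectedComponentsWithStats(bl)
for i in range(1,n):
    if s[i,4]>15 :
        v,u=np.nonzero(l==i); X=ray(d,np.c_[u,v],38)[:,:2].astype(np.float32); r=cv2.minAreaRect(X); print(s[i],r,cv2.boxPoints(r).round(0).tolist())
br=((hsv[...,0]>12)&(hsv[...,0]<30)&(hsv[...,1]>110)&(bl>0)); br[:,:245]=0; br[:,315:]=0
v,u=np.nonzero(br); X=ray(d,np.c_[u,v],38)[:,:2]; print(len(u),X.round(0).tolist()[:60:3])
big=cv2.resize(img[130:240,200:360],None,fx=5,fy=5,interpolation=cv2.INTER_CUBIC); cv2.imwrite('pics/crop.png',big[:,:,::-1])
E
```

```text
plate z 8.179388710211128 bench 0.784305071385392 blk 38.43037932385515
fence 224 ((695.5278930664062, -68.64114379882812), (256.71661376953125, 10.074749946594238), 83.18318939208984) [[675.0, -195.0], [685.0, -197.0], [716.0, 58.0], [706.0, 59.0]]
plate ((573.1966552734375, -54.11109924316406), (419.4873046875, 258.9005126953125), 83.1501235961914) [[420.0, -247.0], [677.0, -278.0], [727.0, 139.0], [470.0, 170.0]]
[ 200  165  155   70 2937] ((526.2109375, -49.62263488769531), (499.80712890625, 224.02574157714844), 89.51649475097656) [[412.0, -299.0], [636.0, -300.0], [640.0, 199.0], [416.0, 201.0]]
[343 165  12  21 228] ((602.8834838867188, -282.82061767578125), (35.59376907348633, 65.3656997680664), 88.8746337890625) [[570.0, -300.0], [635.0, -301.0], [636.0, -266.0], [571.0, -264.0]]
[258 172  43  45 694] ((543.1634521484375, -56.72547912597656), (118.0296630859375, 91.47867584228516), 34.11708450317383) [[469.0, -52.0], [520.0, -128.0], [618.0, -61.0], [566.0, 14.0]]
[275 180   6   5  26] ((582.3675537109375, -52.446197509765625), (16.235702514648438, 13.008956909179688), 89.43647766113281) [[576.0, -60.0], [589.0, -61.0], [589.0, -44.0], [576.0, -44.0]]
[279 203   6   6  30] ((506.0181884765625, -64.50929260253906), (16.199756622314453, 16.17905044555664), 89.47062683105469) [[498.0, -73.0], [514.0, -73.0], [514.0, -56.0], [498.0, -56.0]]
787 [[615.0, -58.0], [612.0, -64.0], [608.0, -67.0], [602.0, -67.0], [598.0, -70.0], [595.0, -74.0], [589.0, -77.0], [585.0, -80.0], [582.0, -83.0], [576.0, -83.0], [572.0, -86.0], [569.0, -93.0], [566.0, -90.0], [563.0, 11.0], [562.0, -93.0], [560.0, 5.0], [557.0, 8.0], [557.0, -2.0], [556.0, -102.0], [554.0, -2.0]]
```

View pics/crop.png

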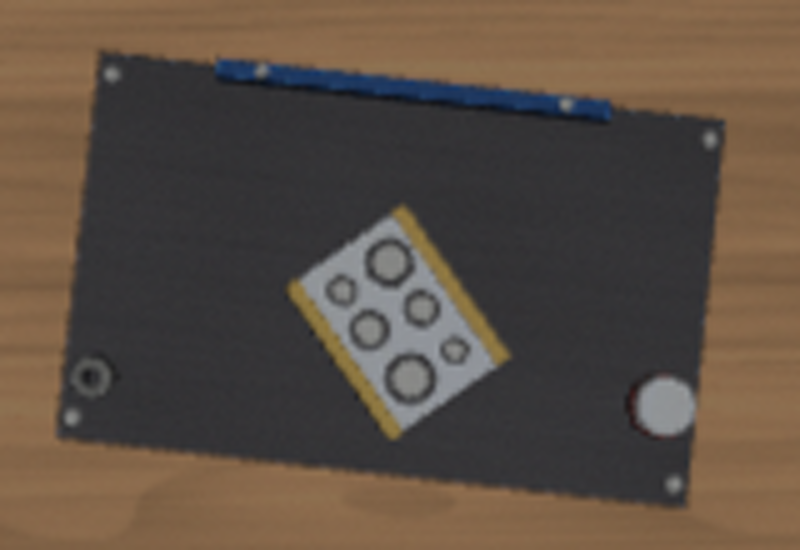

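```bash
cat > h2.py <<'E'
from h import *
PY=np.radians(-6.85); PC=np.array([573.2,-54.1]); EX=np.array([np.cos(PY),np.sin(PY)]); EY=np.array([-EX[1],EX[0]])
def rm(a): return np.array([[np.cos(a),-np.sin(a)],[np.sin(a),np.cos(a)]])
def q(yaw): return [np.cos(yaw/2),np.sin(yaw/2),0,0]   # pointing down, tool x at yaw
def measure(name=None):
    c=cam('top'); S=4
    if name: save(c,name)
    big=cv2.resize(c['img'],None,fx=S,fy=S,interpolation=cv2.INTER_CUBIC)
    h=cv2.cvtColor(big,cv2.COLOR_RGB2HSV)
    v,u=np.mgrid[:big.shape[0],:big.shape[1]]
    X=ray(c,np.c_[((u+.5)/S-.5).ravel(),((v+.5)/S-.5).ravel()],38)[:,:2]
    p=(X-PC)@np.c_[EX,EY]
    ok=(p[:,0]>-126)&(p[:,0]<122)&(abs(p[:,1])<150)
    m=((big.max(2).ravel()>105)&ok).astype(np.uint8).reshape(u.shape)
    m[(h[...,0]>95)&(h[...,0]<130)&(h[...,1]>120)]=0
    m=cv2.morphologyEx(m,cv2.MORPH_OPEN,np.ones((5,5)))
    n,l,s,_=cv2.connectedComponentsWithStats(m)
    i=1+np.argmax(s[1:,4]); k=(l==i).ravel()
    r=cv2.minAreaRect(X[k].astype(np.float32)); (w,hh)=r[1]; a=r[2]+(0 if w<hh else 90)  # short-axis = bx direction
    a=np.radians((a+6.85+90)%180-90-6.85)
    ctr=np.array(r[0]); P=(ctr-PC)@np.c_[EX,EY]
    print('clock %.1f ctr %s plate %s size %s err %.2f deg'%(arm.read_state()['clock'],ctr.round(1),P.round(1),np.round(sorted(r[1]),1),np.degrees(a-PY)))
    return ctr,a
ZP=33+4; ZT=115
def at(xy,z): return [float(xy[0]),float(xy[1]),float(z)]
def corner_push(ctr,a,side,sgn,dth,lev=46,half=10,gap=14):
    """push the bx=side face near the end by so the block turns sgn*|dth|; tool turns along with it"""
    e=-sgn*(-side)*1.0 if False else side*sgn      # face +bx (side=1): ccw(+1) needs end +by
    R=rm(a); d=sgn*abs(dth)
    t0=np.array([side*(47+half),e*lev]); t00=t0+[side*gap,0]; cor=np.array([0,-e*44.])
    t1=cor+rm(d)@(t0-cor)
    W=lambda t: ctr+R@t
    yaw=a
    arm.movep(at(W(t00),ZT),q(yaw)); arm.line_to(at(W(t00),ZP),vel=150)
    arm.line_to(at(W(t0),ZP),vel=60)
    hit=arm.line_to(at(W(t1),ZP),vel=45,rot=q(yaw+d),max_force=35)
    back=W(t1)+rm(a+d)@np.array([side*12,0])
    s=arm.read_state(); print('hit',hit,s['eef_pos'].round(1),s['wrist_force'].round(1))
    arm.line_to(at(back,ZP),vel=120); arm.line_to(at(back,ZT),vel=200)
def park(): arm.movep([440,-330,200],q(PY))
E
python3 - <<'E'
from h2 import *
ctr,a=measure()
for t in ((460,-20),(626,-94),(460,-40)):
    for y in (a,a+.4,PY): print(t,arm.ik([*t,ZP],q(y)) is not None,arm.ik([*t,ZT],q(y)) is not None)
print(arm.ik([440,-330,200],q(PY)) is not None)
arm.move_gripper(0.0)
corner_push(ctr,a,-1,1,np.radians(24)); park(); measure('p1.png')
E
```

```text
clock 0.1 ctr [543.4 -57.1] plate [-29.2  -6.5] size [ 94.9 120.8] err -48.90 deg
(460, -20) True True
(460, -20) True True
(460, -20) True True
(626, -94) True True
(626, -94) True True
(626, -94) True True
(460, -40) True True
(460, -40) True True
(460, -40) True True
True
hit False [483.8 -78.5  37. ] [0.1 1.1 0.7]
clock 7.9 ctr [543.5 -57. ] plate [-29.1  -6.4] size [ 95.3 121. ] err -48.90 deg
```

```bash
python3 - <<'E'
import sys
from h2 import *
c=cam('side'); i=cv2.imread('pics/p1.png'); s=c['img'][:,:,::-1]
cv2.imwrite('pics/v1.png',np.hstack([cv2.resize(i[120:300,190:390],(400,360)),cv2.resize(s[100:280,160:360],(400,360))]))
st=arm.read_state(); print(st['opening'],st['eef_pos'],arm.nose_length)
measure()
E
```

```text
0.008438222734973347 [ 440.5137891  -327.94806811  199.06694516] 19.0
clock 8.0 ctr [543.4 -57.1] plate [-29.2  -6.5] size [ 95.3 121.3] err -48.95 deg
```

View pics/v1.png

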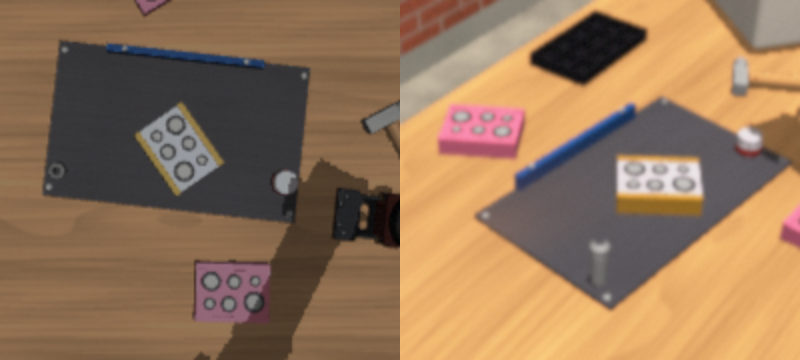

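The top and side views show the block unmoved, though the tool's path should have crossed its corner. I'll repeat the push in small steps, logging forces and looking while the tool is down.

```bash
python3 - <<'E'
from h2 import *
ctr,a=measure(); R=rm(a); W=lambda t: ctr+R@np.array(t,float)
arm.movep(at(W((-71,-46)),ZT),q(a)); arm.line_to(at(W((-71,-46)),ZP))
c1=cam('side')
for x in (-60,-54,-48,-42,-36):
    arm.line_to(at(W((x,-46)),ZP),vel=40); s=arm.read_state(); print(x,((s['eef_pos'][:2]-ctr)@R).round(1),s['eef_pos'][2].round(1),s['wrist_force'].round(2))
c2=cam('side'); t=cam('top')
f=lambda c:cv2.resize(c['img'][100:280,160:360,::-1],(400,360))
cv2.imwrite('pics/v2.png',np.hstack([f(c1),f(c2)])); 
P=cloud(c2); hs=cv2.cvtColor(c2['img'],cv2.COLOR_RGB2HSV)
E
```

```text
clock 8.0 ctr [543.4 -57. ] plate [-29.2  -6.5] size [ 95.3 121.3] err -48.90 deg
-60 [-59.5 -46. ] 37.2 [ 0.33 -0.54  0.18]
-54 [-53.8 -46. ] 37.0 [ 0.17 -0.36  0.22]
-48 [-47.7 -46. ] 37.0 [-0.88  0.05 -0.68]
-42 [-41.7 -46. ] 37.0 [-0.03 -0.01  0.22]
-36 [-35.7 -46. ] 37.0 [0.23 0.13 0.11]
```

View pics/v2.png

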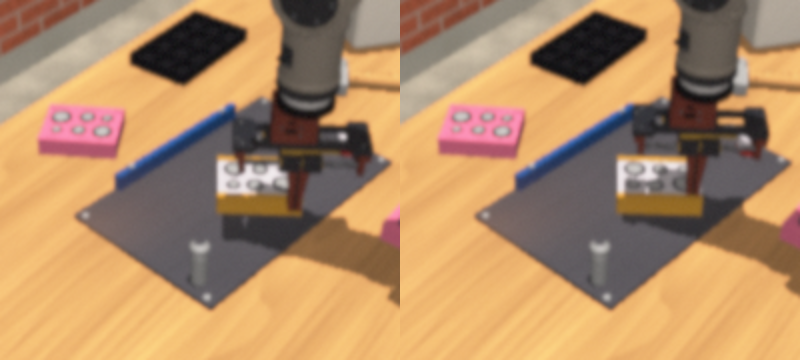

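The side view shows the finger pair in front of the block (left), and then apparently at or inside its top edge (right), with the block unmoved. I'll check the actual fingertip height by depth.

```bash
python3 - <<'E'
from h2 import *
ctr,a=measure(); R=rm(a)
def fing(tag):
    c=cam('side'); P=cloud(c); h=cv2.cvtColor(c['img'],cv2.COLOR_RGB2HSV)
    m=np.zeros(P.shape[:2],bool); m[150:215,290:325]=1
    B=(P[...,:2]-ctr)@R
    k=m&((h[...,0]<8)|(h[...,0]>172))&(h[...,1]>90)&(c['range_z']>0)
    e=arm.read_state()['eef_pos']
    i=np.argsort(P[k][:,2])[:8]
    print(tag,e.round(0),k.sum(),'low pts blk xyz',np.c_[B[k],P[k][:,2]][i].round(0).tolist())
    print('  pixel rows max',np.nonzero(k)[0].max() if k.any() else None)
    return c
c=fing('in'); cv2.imwrite('pics/v3a.png',c['img'][...,::-1])
W=lambda t: ctr+R@np.array(t,float)
arm.line_to(at(W((-75,-46)),ZP),vel=150); c=fing('out')
w=cam('wrist'); f=lambda i:cv2.resize(i,(400,300))
cv2.imwrite('pics/v3.png',np.hstack([cv2.resize(c['img'][130:220,260:350,::-1],(400,400)),cv2.resize(w['img'][...,::-1],(400,400))]))
print(c['range_z'][150:215:4,308].round(0))
E
```

```text
clock 11.8 ctr [559.4 -46.6] plate [-14.6   5.8] size [82.9 94.8] err 41.28 deg
in [485. -53.  37.] 452 low pts blk xyz [[-72.0, 46.0, 50.0], [-61.0, 44.0, 51.0], [-66.0, 44.0, 52.0], [-63.0, 45.0, 52.0], [-71.0, 45.0, 53.0], [-68.0, 47.0, 54.0], [-66.0, 44.0, 55.0], [-68.0, 45.0, 57.0]]
  pixel rows max 196
out [ 523. -126.   37.] 134 low pts blk xyz [[-74.0, -39.0, 48.0], [-83.0, -34.0, 49.0], [-83.0, -37.0, 50.0], [-80.0, -37.0, 50.0], [-77.0, -37.0, 53.0], [-71.0, -37.0, 54.0], [-68.0, -36.0, 54.0], [-74.0, -36.0, 54.0]]
  pixel rows max 179
[1239. 1231. 1240. 1276. 1281. 1295. 1304. 1310. 1311. 1299. 1287. 1268.
 1256. 1264. 1271. 1260. 1253.]
```

View pics/v3.png

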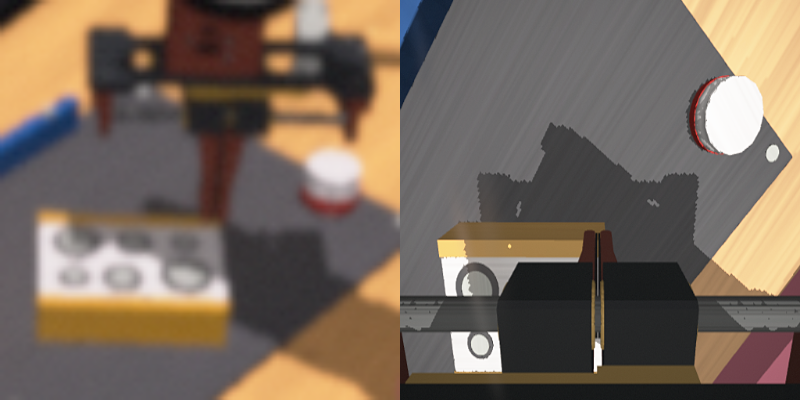

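The block is still unmoved, and the visible fingertip ends near z≈38–40, not the expected 18. The measurement taken with the arm over the block was occluded, so I'll ignore it. I'll probe the plate gently to find the true tip height.

```bash
python3 - <<'E'
from h2 import *
p=(590,-200)
e=arm.read_state()['eef_pos']; arm.line_to(at(e[:2],ZT),vel=200)
arm.movep(at(p,60),q(PY)); arm.line_to(at(p,38),vel=150)
print(arm.line_to(at(p,3),vel=20,max_force=4)); s=arm.read_state(); print(s['eef_pos'].round(1),s['wrist_force'].round(1),s['opening'],s['tool_rot'].round(3))
c=cam('side'); cv2.imwrite('pics/v4.png',cv2.resize(c['img'][80:260,200:420,::-1],(770,630))[:600])
arm.line_to(at(p,ZT),vel=200); park(); measure()
E
```

```text
False
[ 590.1 -200.     3.1] [ 0.6  0.5 -0.1] 0.0037237963084254286 [ 0.998 -0.06   0.     0.   ]
clock 17.9 ctr [543.5 -57. ] plate [-29.1  -6.4] size [ 95.3 121. ] err -48.90 deg
```

View pics/v4.png

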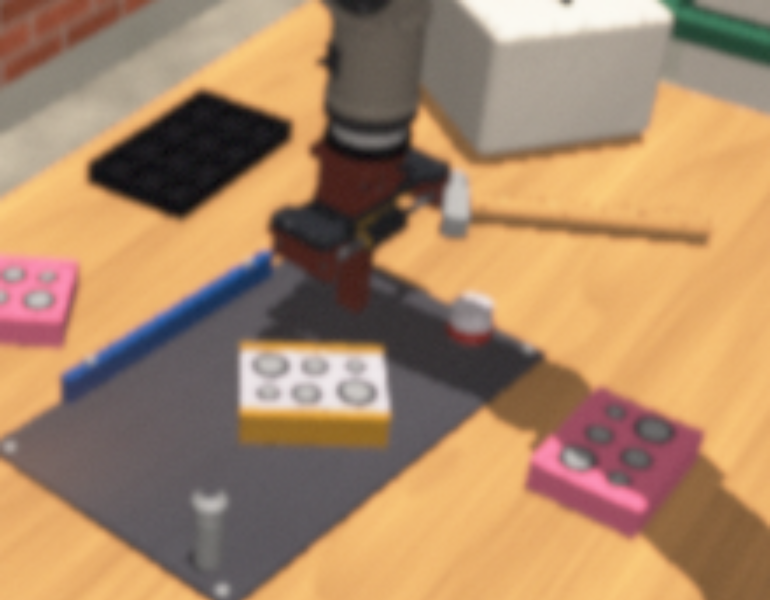

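The picture shows the fingertips just above the plate at about (350,310), with TCP z reading 3. So the real tips sit about 5 mm or more above the reported TCP, not 19 mm below it. I'll continue the gentle probe to contact.

```bash
python3 - <<'E'
from h2 import *
p=(590,-200)
arm.movep(at(p,60),q(PY)); arm.line_to(at(p,4),vel=150)
try:
    print(arm.line_to(at(p,-30),vel=20,max_force=4))
except arm.PlanningError as e: print('PE',e)
s=arm.read_state(); print(s['clock'],s['eef_pos'].round(1),s['wrist_force'].round(1),s['joints'].round(2))
arm.line_to(at(p,60),vel=200)
E
```

```text
True
19.9917 [ 590.3 -200.1   -0. ] [-0.1  0.2  6.2] [ 0.52  0.69 -0.41  1.8   0.39  0.73 -1.78]
```

Contact comes at TCP z=0, so with the fingers shut the tips are 8 mm above the reported TCP. I'll push at TCP z=8, with the tips 8 mm above the plate.

```bash
sed -i 's/^ZP=33+4; ZT=115/ZP=8; ZT=75/; s/vel=150); *$/vel=150)/' h2.py; sed -i 's/\[440,-330,200\]/[500,-330,130]/' h2.py
python3 - <<'E'
from h2 import *
ctr,a=measure()
corner_push(ctr,a,-1,1,np.radians(22)); park(); measure('p2.png')
E
```

```text
clock 20.5 ctr [543.5 -57.1] plate [-29.2  -6.5] size [ 95.4 121.3] err -48.90 deg
hit False [481.8 -75.3   7.9] [-4.5  1.4  2.1]
clock 25.3 ctr [555.3 -68.4] plate [-16.  -16.3] size [ 95.  120.5] err -26.72 deg
```

```bash
python3 - <<'E'
from h2 import *
ctr,a=measure()
corner_push(ctr,a,1,1,np.radians(26)); park(); measure('p3.png')
E
```

```text
clock 25.4 ctr [555.4 -68.3] plate [-16.  -16.3] size [ 95.1 120.5] err -26.64 deg
hit False [599.6 -23.1   8.1] [ 1.1 -0.5  1.9]
clock 30.8 ctr [535.9 -60.2] plate [-36.3 -10.5] size [ 95.  120.7] err -0.47 deg
```

The block is square to within 0.5°, with about 107 mm clearance from the fence. Next comes the straight push with two open fingers, after probing the tip height at that opening.

```bash
python3 - <<'E'
from h2 import *
ctr,a=measure(); P=(ctr-PC)@np.c_[EX,EY]
W=lambda px: PC+EX*px+EY*P[1]
arm.move_gripper(0.65)
x0=P[0]-47-10-18
arm.movep(at(W(x0),ZT),q(PY))
hit=arm.line_to(at(W(x0),-4),vel=30,max_force=4); z=arm.read_state()['eef_pos'][2]; print('probe',hit,z)
z+=8; arm.line_to(at(W(x0),z),vel=60)
arm.line_to(at(W(x0+14),z),vel=60)
print(arm.line_to(at(W(2),z),vel=45,max_force=35)); s=arm.read_state(); print(s['clock'],s['wrist_force'].round(1),((s['eef_pos'][:2]-PC)@np.c_[EX,EY]).round(1))
print(arm.line_to(at(W(30),z),vel=15,max_force=20)); s=arm.read_state(); print(s['clock'],s['wrist_force'].round(1),((s['eef_pos'][:2]-PC)@np.c_[EX,EY]).round(1))
E
```

```text
clock 30.8 ctr [535.9 -60.2] plate [-36.3 -10.5] size [ 95.  120.7] err -0.47 deg
probe True -0.1080234771080428
False
38.175 [-5.8  0.6  4.6] [ -0.5 -10.7]
True
39.3583 [-0.9 -1.  -0.2] [ 12.3 -10.8]
```

```bash
python3 - <<'E'
from h2 import *
s=arm.read_state(); e=s['eef_pos']; b=e[:2]-EX*25
arm.line_to(at(b,e[2]),vel=100); arm.line_to(at(b,ZT),vel=150); park(); measure('p4.png')
c=cam('top'); cv2.imwrite('pics/v5.png',cv2.resize(c['img'][130:240,200:360,::-1],(800,550),interpolation=cv2.INTER_CUBIC))
E
```

```text
clock 41.5 ctr [642.8 -73. ] plate [ 71.4 -10.5] size [ 94.6 120.4] err -0.03 deg
```

View pics/v5.png

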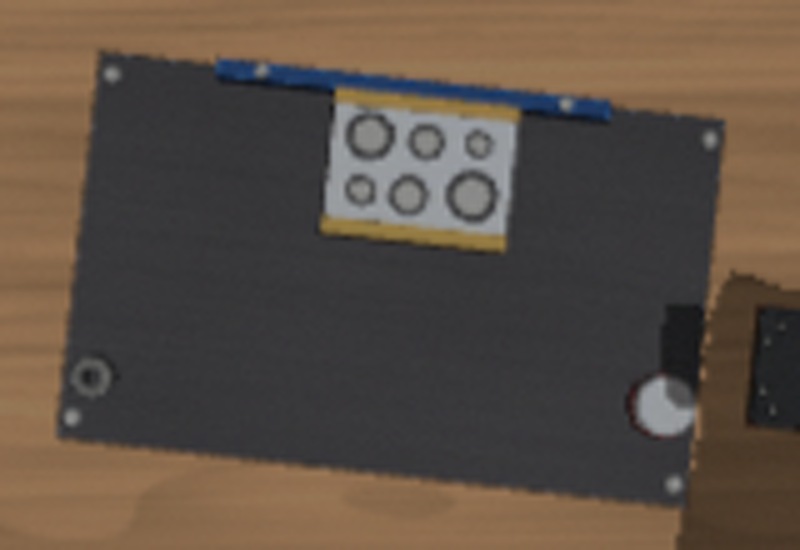

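The picture shows the brass side flush on the fence at (335–520, 95–115), and the measured block centre is 71.4 mm against 71 expected. The punch and tin are where they started, and the arm is clear.

```bash
python3 -c "
from cell import arm
print(arm.job_done())"
```

```text
the job is handed in; nothing more can be done
None
```

The die block now sits with its brass side flush on the blue fence (centre 71.4 mm along plate x against 71 expected, 0.03° off square), the punch and tin are unmoved in the last picture, the hammer and jars were not checked again, and I handed the job in at about 41.5 s.

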